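Load the glue brush and hold it level over the stool frame

TASK

Draw the red-handled glue brush out of its slanted rest, dip the tip of its bristles into the open blue glue pot, then lift it, turn it level so that it cannot drip, and keep holding it with the tip of its bristles about 10 cm above the pale corner block of the dark footstool frame. Finish while still holding the brush there, touching nothing else with it. Do not shove or tip the pot, and leave the other things on the bench where they are.

Things in the scene. Friction and masses are not known exactly. Their poses are not given: they have to be found in the camera images.
- brush_grip (a point): Grip point mid-handle of the glue brush, 190 mm long, about 0.07 kg. x runs towards the bristles, y across. Red handle 16 mm wide (y), 14 mm thick (z), from 45 mm behind to 73 mm ahead of here; ferrule and yellow bristles, 26 x 16 mm, end 145 mm ahead. Starts in the rest at 45 degrees, bristles down and away from the robot, this point 138 mm up; pinch it across y, fingers down or slanted.
- brush_tip (a point): Centre of the end face of the brush's bristles, 145 mm along the brush's x from brush_grip; same axes. The ferrule is the brush's heaviest part (balance about 65 mm behind this point).
- rest_foot (a point): Foot of the brush rest's channel, 30 mm above the bench; the bristle end stands here. The rest is fixed: pale base 140 x 66 mm, aluminium channel 43 mm wide with orange band, top below 125 mm. Its x axis points level along the channel's descent. The channel rises at 45 degrees towards -x; walls and band end 85 mm up the slope: pull the brush back along its length 90 mm or more to free it.
- pot_rim (a point): Centre of the mouth of the open blue glue pot, 55 mm above its underside; z up. Round, 100 mm outside and 92 mm inside at the mouth, 84 mm inside at the floor, floor 5 mm thick. Loose, about 0.45 kg, empty. Pot and brush rest may swap sides.
- block_top (a point): Centre of the top face (40 x 40 mm, 45 mm above the bench) of the pale corner block of the footstool frame. The frame is fixed: dark wood, 220 (x) x 240 (y) x 45 mm high; the pale block fills its far left inside corner, the other three blocks are dark. Axes are the frame's; its centre lies at x -68, y -78 mm from here.
- mallet_center (a point): Centre of the head of a loose mallet lying on the bench (black head 56 x 90 mm, pale handle 200 mm towards -x). Leave alone.
- tin_center (a point): Centre of a loose brass-coloured tin, 80 mm across, 50 mm high. Leave alone.
- jar_center (a point): Centre of a loose glass jar with green lid, 70 mm across, 90 mm high. Leave alone.
- spray_center (a point): Centre of a loose white bottle with blue cap, 64 mm across, 170 mm high. Leave alone.
- driver_grip (a point): Green handle of a loose screwdriver lying near the robot, about 30 mm high. Leave alone.
Mind the look-alikes: they are no part of the job. What is shaped like the part that bears brush_grip but turquoise is not meant. Of the things that look like the part that bears pot_rim, take the one that is farthest from the robot's base at the start.

How it is judged:
By the outcome, as a careful person would: the job done as asked, in the order asked, and still so for the second after the job is handed in, while the arm keeps its last pose, push and grip.
It also fails if it takes over 58 s, if anything falls off the work surface, if the arm or the gripper's body presses on something with over 40 N, if the wrist force passes 120 N, or if a joint passes its speed limit or range.

ROBOT

A 6-joint arm with a two-finger parallel gripper is mounted at the origin on the work surface. World frame = base frame: x ahead of the robot, y to its left, z up, the work surface at z = 0. Lengths are in m, angles in rad, forces in N, time in s.
With the tool pointing down it reaches from about 0.275 to 0.75 m from the base axis. Payload 10.2 kg.
Tool frame: the origin (TCP) lies between the finger pads; the fingertips stand env.finger_overhang ahead of it and the grasp point (between the pads) lies 2 mm behind it (env.finger_overhang is the distance from the TCP to the fingertips, in m); z points along the fingers, x is the direction in which the jaws open and shut, and the axes are right-handed (so a half turn about z gives the same grasp; the last joint's range is limited). The gripper opens to 88 mm and grips with 3 to 60 N. Pads are 18 mm wide; open, the fingers measure 123 mm over their backs; the gripper's body (75 mm by 187 mm) begins 45 mm behind the grasp point.
Start: joints at [0.971, 0.313, 1.498, -0, 1.331, -0.223], TCP at [0.193, 0.488, 0.256] pointing down, gripper open.
Joint ranges: [-2.94, 2.94], [-0.97, 2.17], [0.19, 2.56], [-1.23, 4.37], [0.02, 3.11], [-2.88, 2.88]. Speed limits (rad/s): [2.39, 2.39, 3.01, 3.14, 3.14, 3.14].

INTERFACE

Orientations are given as a unit quaternion [w, x, y, z].
In Python, from cell import env gives the robot as it stands. The module is installed in compiled form; this text tells all that it offers.
- The arm moves only by the shell command python3 -m handwheel 'ROWS' [FORCE]. ROWS is JSON, a list of rows, each an object with "dp": the shift along the tool's x, y, z in units of 500 mm (1.0 is 500 mm), a list of three; "turn": the turn about the tool's z in units of 90 degrees (1.0 is 90 degrees); "hand": the opening, from 0 (shut) to 1 (fully open). In form: [{"dp": [tx, ty, tz], "turn": turn, "hand": hand}, ...]. A call has 1 to 20 rows; each row is the pose to reach, as a shift and turn from the pose measured when the call began, along the tool's axes at that moment; what a row does not reach only later rows make up. A row lasts 1/12 s, in which the tool goes at most 41.7 mm and 7.16 degrees, less where a joint would pass 70% of its speed; a pose out of reach is approached as far as the arm can. A call with a number of a shift or a turn outside -1 to 1 is refused whole. A call with a gripper value outside its range is refused whole. The fingers move at their own pace and stop on an object; FORCE is the grip in N (left out, the last holds). Time passes only in rows, so rows that repeat a pose let the fingers close. It gives the time, the measured TCP pose, the force and the opening at its end, in the units of the state.
- env.get_obs(): the state, without advancing time (a new reading comes with each control period).
- env.snapshot(name): name is "scene" or "top"; returns a dict with "pixels" (420x560x3 uint8, blue, green, red), "z_map" (420x560 float32, m along the optical axis (not along the pixel's ray), 0 where there is no reading), "K" (3x3 intrinsics, pixels), "cam_to_world" (4x4, takes a point from camera to world coordinates). Camera axes: x right, y up, looking along -z (the intrinsics and any distortion apply to the point x, -y, -z); pixel columns grow to the right and rows downward; lengths in m; the calibration is good to about 2 mm. A picture is of the moment at which its call begins.
- env.finish_job(): hands the job in, once; it reports no verdict.
The state is a dict: "clock": time; "joints": joint angles; "qvel": joint speeds; "joint_efforts": joint torques, N m; "eef_pos": TCP position; "ee_rot": TCP orientation; "contact_force": force on the tool from outside, world axes, zero at the start; "torque": the same for the moment, N m; "width": finger opening in m.
Only numpy, scipy, OpenCV 4.12 (cv2) and the standard library are available. Lean on these libraries where they do the work, as an engineer would, in place of code of your own. Each camera call takes 0.05 s, during which the arm holds its last target.

## Working session

There is one attempt and no reset: what is moved stays moved. The work goes in short steps, Python scripts to look and compute and a shell command to move; the robot and the scene stay as the last step left them, time stands still between calls to the robot, and variables do not carry over. Pictures are saved under pics/ and viewed, and the job is handed in when it is done.

```bash
mkdir -p pics
python3 - <<'E'
from cell import env
import cv2,numpy as np
o=env.get_obs(); print(o, env.finger_overhang)
for n in("scene","top"):
    s=env.snapshot(n); cv2.imwrite(f"pics/{n}0.png",s["pixels"]); print(n,s["K"],s["cam_to_world"], [k for k in s])
    np.savez(f"{n}0.npz",**{k:v for k,v in s.items()})
E
```

```text
{'clock': 0.0, 'joints': array([ 9.70612920e-01,  3.13437952e-01,  1.49841876e+00,  5.43930617e-06,
        1.33095989e+00, -2.23379745e-01]), 'qvel': array([-0.00128726,  0.00111573,  0.00056523,  0.00168597,  0.00123792,
       -0.00146268]), 'joint_efforts': array([-1.09545240e-04, -4.02211475e+01, -2.52272058e+01,  6.93412009e-02,
        3.53120500e-02, -1.05734393e-04]), 'eef_pos': array([0.19305195, 0.48799023, 0.25517411]), 'ee_rot': array([ 2.20903570e-04,  8.27028097e-01,  5.62160255e-01, -5.70723892e-04]), 'contact_force': array([-0.52323002, -0.04797147, -0.83497011]), 'torque': array([ 0.04530824,  0.01269257, -0.02510894]), 'width': 0.08777418756065651} 0.017
scene [[399.23844566   0.         283.92652951]
 [  0.         399.23844566 216.21984617]
 [  0.           0.           1.        ]] [[-0.81381158 -0.36413496  0.45289783  1.16319803]
 [ 0.58087197 -0.53287743  0.6153287   0.85613999]
 [ 0.01727634  0.76383727  0.64517761  0.96752771]
 [ 0.          0.          0.          1.        ]] ['pixels', 'z_map', 'K', 'cam_to_world']
top [[498.03915753   0.         279.56686454]
 [  0.         498.03915753 212.66345062]
 [  0.           0.           1.        ]] [[-0.02028412  0.99850545 -0.05074869  0.47273072]
 [-0.99978799 -0.02007808  0.00456657 -0.00485268]
 [ 0.00354081  0.05083056  0.99870101  1.37107842]
 [ 0.          0.          0.          1.        ]] ['pixels', 'z_map', 'K', 'cam_to_world']
```

View pics/scene0.png

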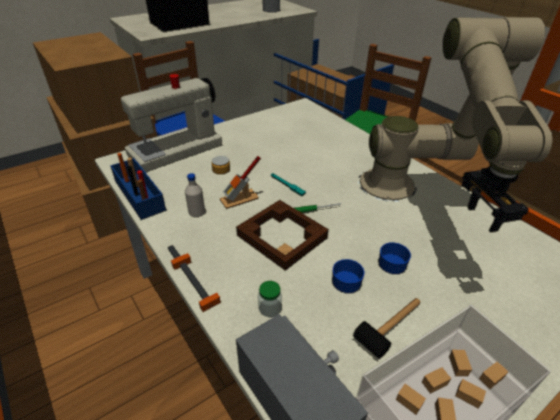

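View pics/top0.png

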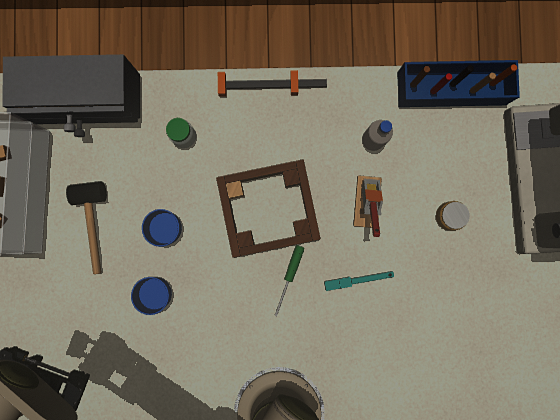

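The scene view shows the red brush in its rest at about (245,175), and the pots at (348,276) and (394,258). In the top view the rest is at (370,200), the pots are at (161,228) (the far one) and (152,295), and the pale block is at (234,188). Next I'll measure these.

```bash
cat > h.py <<'E'
import numpy as np,cv2
def pts(s):
    z=s["z_map"].astype(float);K=s["K"];v,u=np.mgrid[0:z.shape[0],0:z.shape[1]]
    P=np.stack([(u-K[0,2])/K[0,0]*z,-(v-K[1,2])/K[1,1]*z,-z],-1)
    T=s["cam_to_world"];W=P@T[:3,:3].T+T[:3,3];W[z<=0]=np.nan;return W
def hsv(s):return cv2.cvtColor(s["pixels"],cv2.COLOR_BGR2HSV)
def box(m,r):
    o=np.zeros_like(m);o[r[1]:r[3],r[0]:r[2]]=m[r[1]:r[3],r[0]:r[2]];return o
def red(s):
    H=hsv(s);return ((H[...,0]<5)|(H[...,0]>172))&(H[...,1]>130)&(H[...,2]>50)
def axis(Q):
    c=np.median(Q,0);u,S,vt=np.linalg.svd(Q-c,full_matrices=False);return c,vt[0],S/np.sqrt(len(Q))
E
python3 - <<'E'
from h import *
for n,rb,pb in(("top",(340,160,400,260),[(130,195,195,262),(120,265,185,325)]),("scene",(220,145,275,205),[(325,255,370,297),(372,238,415,275)])):
    s=dict(np.load(n+"0.npz"));W=pts(s);H=hsv(s)
    print(n, 'bench z',np.nanmedian(W[300:320,200:260,2]))
    m=box(red(s),rb); Q=W[m];Q=Q[~np.isnan(Q[:,0])]; c,d,S=axis(Q);t=(Q-c)@d
    print('red',len(Q),c,d,S,'ends',c+d*np.percentile(t,2),c+d*np.percentile(t,98))
    for b in pb:
        m=box((abs(H[...,0].astype(int)-115)<15)&(H[...,1]>120),b);Q=W[m];Q=Q[~np.isnan(Q[:,0])]
        R=Q[Q[:,2]>0.048]; A=np.c_[2*R[:,:2],np.ones(len(R))];x=np.linalg.lstsq(A,(R[:,:2]**2).sum(1),rcond=None)[0]
        print('pot',len(R),x[:2],np.sqrt(x[2]+x[0]**2+x[1]**2),Q[:,2].max(),Q[:,2].min(), (R[:,:2].min(0)+R[:,:2].max(0))/2)
s=dict(np.load("top0.npz"));W=pts(s);H=hsv(s)
for p in [(234,188),(228,182),(240,194),(372,178),(372,186),(375,200),(376,215),(377,230),(365,225),(365,238)]: print(p,W[p[1],p[0]].round(4),H[p[1],p[0]])
a=s["pixels"]
cv2.imwrite("pics/c0.png",np.hstack([cv2.resize(a[150:270,210:330],(390,390),interpolation=2),cv2.resize(a[160:250,330:420],(390,390),interpolation=2)]))
s=dict(np.load("scene0.npz"));a=s["pixels"]
cv2.imwrite("pics/c1.png",np.hstack([cv2.resize(a[195:275,230:335],(390,297),interpolation=2),cv2.resize(a[145:215,215:275],(340,297),interpolation=2)]))
E
```

```text
top bench z -0.0008664294846569831
red 187 [ 0.51736087 -0.24631081  0.13754708] [-0.72337688  0.07557707  0.6863046 ] [0.03533468 0.00421136 0.0029246 ] ends [ 0.56035988 -0.25080327  0.09675172] [ 0.47882199 -0.24228434  0.17411089]
pot 142 [0.50715482 0.3054531 ] 0.04744482320444873 0.05884145055155976 -0.004561124092696378 [0.50688813 0.30570122]
pot 155 [0.32923014 0.33461078] 0.04742558829092299 0.06055053815078204 -0.004654469256317739 [0.32910135 0.33449442]
scene bench z -0.0023510724767518143
red 76 [ 0.52045784 -0.2428822   0.12946382] [ 0.70029888 -0.0865758  -0.70858035] [0.03073075 0.00360707 0.0030533 ] ends [ 0.48338839 -0.23829942  0.16697164] [ 0.55383073 -0.24700799  0.09569628]
pot 105 [0.50967728 0.30498269] 0.04695474519593315 0.05535281505294121 -0.0048690852940955764 [0.50982715 0.30511906]
pot 84 [0.33235961 0.3338383 ] 0.0467567169951885 0.05716540055574715 -0.0038873869908918612 [0.33206842 0.3343548 ]
(234, 188) [0.6084 0.1093 0.0464] [ 15 129 152]
(228, 182) [0.6253 0.1256 0.0415] [ 10 120  49]
(240, 194) [0.5926 0.0941 0.0396] [ 15 129 150]
(372, 178) [ 0.6315 -0.2659  0.0157] [ 15 140 144]
(372, 186) [ 0.6059 -0.2583  0.0516] [ 21 177 117]
(375, 200) [ 0.5647 -0.2552  0.1023] [  9 184 112]
(376, 215) [ 0.5253 -0.2518  0.1263] [  3 168  82]
(377, 230) [ 0.4872 -0.2447  0.1687] [71 60 34]
(365, 225) [ 0.5034 -0.244   0.0096] [ 16 106  70]
(365, 238) [ 4.679e-01 -2.446e-01  3.000e-04] [20 47 82]
```

Run:
```python
from h import *
s=dict(np.load("top0.npz"));W=pts(s);H=hsv(s)
m=box((H[...,0]>5)&(H[...,0]<25)&(H[...,2]>130)&(H[...,1]>60),(215,170,255,205)).astype(np.uint8)
Q=W[m>0];print(len(Q),np.nanmedian(Q,0),np.nanmin(Q,0),np.nanmax(Q,0))
fr=box(abs(W[...,2]-0.045)<0.01,(205,150,330,270)).astype(np.uint8)
ct=max(cv2.findContours(fr,0,1)[0],key=cv2.contourArea)
P=np.array([W[p[0][1],p[0][0],:2] for p in ct]);P=P[~np.isnan(P[:,0])].astype(np.float32)
r=cv2.minAreaRect(P);print(r,cv2.boxPoints(r))
# profile through near rail
for u in (260,270): print([(v,W[v,u,2].round(3),W[v,u,0].round(3),W[v,u,1].round(3)) for v in range(230,260,2)])
```

```text
204 [0.60615499 0.1096935  0.04390354] [0.584714  0.0883685 0.0366082] [0.6272364  0.13110243 0.05062297]
((0.5545509457588196, 0.020599789917469025), (0.22050465643405914, 0.24044398963451385), 10.633130073547363) [[ 0.4240085   0.11841372]
 [ 0.4683751  -0.11790158]
 [ 0.6850934  -0.07721414]
 [ 0.6407268   0.15910116]]
[(230, np.float64(-0.0), np.float64(0.496), np.float64(0.044)), (232, np.float64(0.0), np.float64(0.49), np.float64(0.044)), (234, np.float64(0.002), np.float64(0.485), np.float64(0.044)), (236, np.float64(-0.007), np.float64(0.479), np.float64(0.044)), (238, np.float64(-0.006), np.float64(0.474), np.float64(0.044)), (240, np.float64(-0.001), np.float64(0.468), np.float64(0.044)), (242, np.float64(-0.001), np.float64(0.463), np.float64(0.044)), (244, np.float64(0.044), np.float64(0.458), np.float64(0.043)), (246, np.float64(0.048), np.float64(0.453), np.float64(0.043)), (248, np.float64(0.045), np.float64(0.447), np.float64(0.043)), (250, np.float64(0.043), np.float64(0.442), np.float64(0.043)), (252, np.float64(-0.003), np.float64(0.435), np.float64(0.045)), (254, 
[... 443 characters left out ...]
 np.float64(-0.001), np.float64(0.473), np.float64(0.017)), (240, np.float64(-0.006), np.float64(0.468), np.float64(0.017)), (242, np.float64(0.045), np.float64(0.463), np.float64(0.016)), (244, np.float64(0.043), np.float64(0.457), np.float64(0.016)), (246, np.float64(0.041), np.float64(0.452), np.float64(0.016)), (248, np.float64(0.048), np.float64(0.447), np.float64(0.016)), (250, np.float64(0.002), np.float64(0.44), np.float64(0.017)), (252, np.float64(-0.001), np.float64(0.435), np.float64(0.017)), (254, np.float64(0.004), np.float64(0.429), np.float64(0.017)), (256, np.float64(0.002), np.float64(0.424), np.float64(0.018)), (258, np.float64(0.003), np.float64(0.419), np.float64(0.018))]
```

View pics/c0.png

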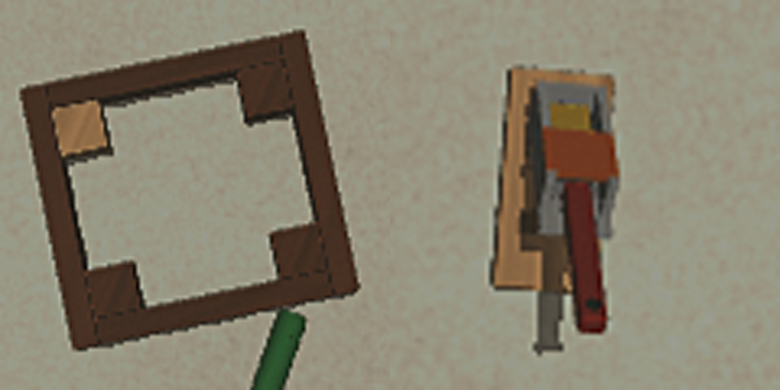

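View pics/c1.png

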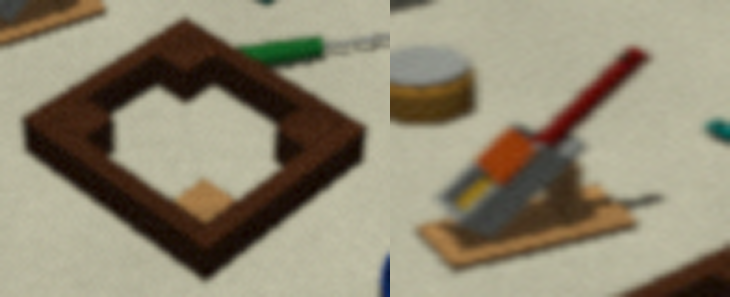

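```bash
cat >> h.py <<'E'
from scipy.spatial.transform import Rotation as R
def rel(tgt,yaw=None):
    from cell import env
    o=env.get_obs();q=o["ee_rot"];r=R.from_quat([q[1],q[2],q[3],q[0]]).as_matrix()
    x=np.degrees(np.arctan2(r[1,0],r[0,0]))
    print('t',round(o["clock"],2),'pos',o["eef_pos"].round(4),'xang',x.round(2),'tilt',np.degrees(np.arccos(-r[2,2])).round(2),'w',round(o["width"],4),'F',o["contact_force"].round(1),'j',o["joints"].round(2))
    if tgt is not None:print('dp',(r.T@(np.array(tgt)-o["eef_pos"])/.5).round(4),'turn',None if yaw is None else round(-((yaw-x+90)%180-90)/90,4))
E
python3 -c "
from h import *
rel([.506,-.2445,.25],84)"
```

```text
t 0.1 pos [0.1931 0.488  0.2552] xang 68.41 tilt 0.07 w 0.0882 F [ 0.4 -0.6 -0.8] j [ 0.97  0.31  1.5   0.    1.33 -0.22]
dp [-1.1319  1.121   0.0114] turn -0.1732
```

```bash
python3 -m handwheel '[{"dp":[-0.6,0.6,0],"turn":-0.17,"hand":1},{"dp":[-0.6,0.6,0],"turn":-0.17,"hand":1},{"dp":[-0.6,0.6,0],"turn":-0.17,"hand":1},{"dp":[-0.6,0.6,0],"turn":-0.17,"hand":1},{"dp":[-0.6,0.6,0],"turn":-0.17,"hand":1},{"dp":[-0.6,0.6,0],"turn":-0.17,"hand":1},{"dp":[-0.6,0.6,0],"turn":-0.17,"hand":1},{"dp":[-0.6,0.6,0],"turn":-0.17,"hand":1},{"dp":[-0.6,0.6,0],"turn":-0.17,"hand":1},{"dp":[-0.6,0.6,0],"turn":-0.17,"hand":1}]'; python3 -c "
from h import *
rel([.506,-.2445,.25],84)"
```

```text
clock: 0.93
eef_pos: [0.3559, 0.1103, 0.2556]
ee_rot: [0.0, 0.745, 0.667, -0.0]
contact_force: [1.3, 1.4, 0.6]
width: 0.0881
t 0.93 pos [0.3559 0.1103 0.2556] xang 83.71 tilt 0.05 w 0.0881 F [1.3 1.4 0.6] j [-0.02 -0.03  1.9  -0.    1.27 -1.48]
dp [-0.6725  0.3762  0.0116] turn -0.0032
```

```bash
python3 -m handwheel '[{"dp":[-0.67,0.375,0.01],"turn":0,"hand":1},{"dp":[-0.67,0.375,0.01],"turn":0,"hand":1},{"dp":[-0.67,0.375,0.01],"turn":0,"hand":1},{"dp":[-0.67,0.375,0.01],"turn":0,"hand":1},{"dp":[-0.67,0.375,0.01],"turn":0,"hand":1},{"dp":[-0.67,0.375,0.01],"turn":0,"hand":1},{"dp":[-0.67,0.375,0.01],"turn":0,"hand":1},{"dp":[-0.67,0.375,0.01],"turn":0,"hand":1},{"dp":[-0.67,0.375,0.01],"turn":0,"hand":1},{"dp":[-0.67,0.375,0.01],"turn":0,"hand":1},{"dp":[-0.67,0.375,0.01],"turn":0,"hand":1},{"dp":[-0.67,0.375,0.01],"turn":0,"hand":1},{"dp":[-0.67,0.375,0.01],"turn":0,"hand":1}]'
python3 - <<'E'
from h import *
from cell import env
rel([.506,-.2445,.136],84)
s=env.snapshot("scene");cv2.imwrite("pics/s1.png",np.hstack([cv2.resize(s["pixels"][100:240,180:340],None,fx=2.4,fy=2.4),cv2.resize(env.snapshot("top")["pixels"][140:280,300:460],None,fx=2.4,fy=2.4)]))
E
```

```text
clock: 2.02
eef_pos: [0.5053, -0.2421, 0.2508]
ee_rot: [-0.0, 0.745, 0.668, -0.0]
contact_force: [0.4, -0.3, -0.3]
width: 0.088
t 2.02 pos [ 0.5053 -0.2421  0.2508] xang 83.76 tilt 0.05 w 0.088 F [ 0.4 -0.3 -0.3] j [-0.66  0.39  1.4  -0.    1.35 -2.12]
dp [-0.0046  0.0021  0.2295] turn -0.0027
```

View pics/s1.png

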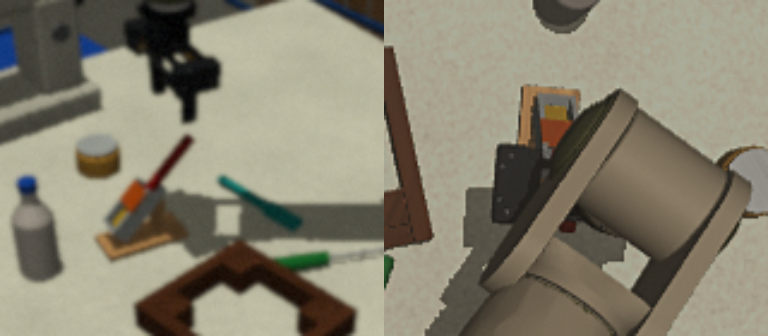

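The gripper is above the handle and clear of the rest. I'll descend and close.

```bash
python3 -m handwheel '[{"dp":[-0.004,0.002,0.08],"turn":0,"hand":1},{"dp":[-0.004,0.002,0.14],"turn":0,"hand":1},{"dp":[-0.004,0.002,0.19],"turn":0,"hand":1},{"dp":[-0.004,0.002,0.22],"turn":0,"hand":1},{"dp":[-0.004,0.002,0.23],"turn":0,"hand":1},{"dp":[-0.004,0.002,0.23],"turn":0,"hand":1},{"dp":[-0.004,0.002,0.23],"turn":0,"hand":0.5},{"dp":[-0.004,0.002,0.23],"turn":0,"hand":0.3},{"dp":[-0.004,0.002,0.23],"turn":0,"hand":0},{"dp":[-0.004,0.002,0.23],"turn":0,"hand":0},{"dp":[-0.004,0.002,0.23],"turn":0,"hand":0},{"dp":[-0.004,0.002,0.23],"turn":0,"hand":0},{"dp":[-0.004,0.002,0.23],"turn":0,"hand":0},{"dp":[-0.004,0.002,0.23],"turn":0,"hand":0}]' 25
python3 - <<'E'
from h import *
rel(None)
E
```

```text
clock: 3.28
eef_pos: [0.5062, -0.2442, 0.1362]
ee_rot: [0.0, 0.744, 0.668, -0.0]
contact_force: [-0.0, -0.0, 0.1]
width: 0.0369
t 3.28 pos [ 0.5062 -0.2442  0.1362] xang 83.79 tilt 0.06 w 0.0369 F [-0.  -0.   0.1] j [-0.66  0.51  1.54 -0.    1.09 -2.12]
```

```bash
python3 -m handwheel '[{"dp":[0,0,0],"turn":0,"hand":0},{"dp":[0,0,0],"turn":0,"hand":0},{"dp":[0,0,0],"turn":0,"hand":0},{"dp":[0,0,0],"turn":0,"hand":0},{"dp":[0,0,0],"turn":0,"hand":0},{"dp":[0,0,0],"turn":0,"hand":0}]' 25
python3 - <<'E'
from h import *
rel([.506-.08*.994,-.2445+.08*.105,.216])
E
```

```text
clock: 3.78
eef_pos: [0.5062, -0.2443, 0.1362]
ee_rot: [0.0, 0.744, 0.668, -0.0]
contact_force: [-0.6, -0.7, -0.5]
width: 0.0156
t 3.78 pos [ 0.5062 -0.2443  0.1362] xang 83.78 tilt 0.06 w 0.0156 F [-0.6 -0.7 -0.5] j [-0.66  0.51  1.54 -0.    1.09 -2.12]
dp [-0.0012 -0.1602 -0.1596] turn None
```

Gripped at 15.6 mm. Now I'll pull back along the 45° slope.

```bash
python3 -m handwheel '[{"dp":[0,-0.015,-0.015],"turn":0,"hand":0},{"dp":[0,-0.03,-0.03],"turn":0,"hand":0},{"dp":[0,-0.05,-0.05],"turn":0,"hand":0},{"dp":[0,-0.07,-0.07],"turn":0,"hand":0},{"dp":[0,-0.09,-0.09],"turn":0,"hand":0},{"dp":[0,-0.11,-0.11],"turn":0,"hand":0},{"dp":[0,-0.13,-0.13],"turn":0,"hand":0},{"dp":[0,-0.15,-0.15],"turn":0,"hand":0},{"dp":[0,-0.17,-0.17],"turn":0,"hand":0},{"dp":[0,-0.17,-0.17],"turn":0,"hand":0},{"dp":[0,-0.17,-0.17],"turn":0,"hand":0}]'
python3 - <<'E'
from h import *
from cell import env
rel(None)
s=env.snapshot("scene");cv2.imwrite("pics/s2.png",cv2.resize(s["pixels"][80:240,180:380],None,fx=3,fy=3))
E
```

```text
clock: 4.7
eef_pos: [0.4213, -0.2349, 0.2219]
ee_rot: [0.001, 0.745, 0.668, -0.0]
contact_force: [0.2, 0.1, -1.5]
width: 0.0155
t 4.7 pos [ 0.4213 -0.2349  0.2219] xang 83.75 tilt 0.11 w 0.0155 F [ 0.2  0.1 -1.5] j [-0.75  0.25  1.67 -0.    1.22 -2.21]
```

View pics/s2.png

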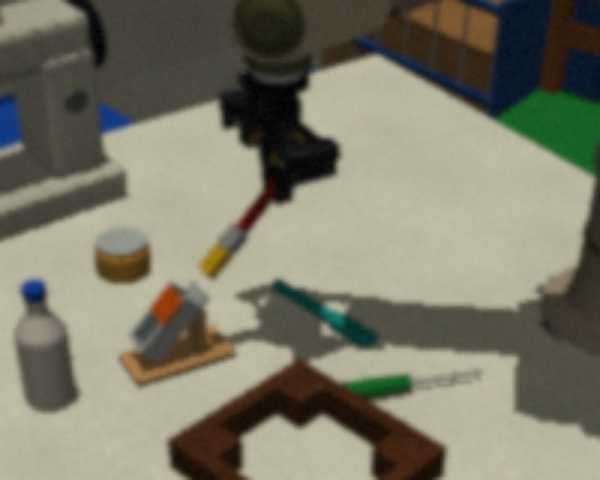

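The brush is free and still at about 45°: tip near (212,272) in the crop, rest empty at (180,330). I'll carry it towards the far pot.

```bash
python3 -c "
from h import *
rel([.4166,.315,.245])"
python3 -m handwheel '[{"dp":[0.04,0,-0.02],"turn":0,"hand":0},{"dp":[0.09,0,-0.03],"turn":0,"hand":0},{"dp":[0.15,0,-0.045],"turn":0,"hand":0},{"dp":[0.21,0,-0.045],"turn":0,"hand":0},{"dp":[0.27,0,-0.045],"turn":0,"hand":0},{"dp":[0.33,-0.01,-0.045],"turn":0,"hand":0},{"dp":[0.39,-0.02,-0.045],"turn":0,"hand":0},{"dp":[0.45,-0.03,-0.045],"turn":0,"hand":0},{"dp":[0.51,-0.04,-0.045],"turn":0,"hand":0},{"dp":[0.57,-0.05,-0.045],"turn":0,"hand":0},{"dp":[0.63,-0.06,-0.045],"turn":0,"hand":0},{"dp":[0.69,-0.07,-0.045],"turn":0,"hand":0},{"dp":[0.75,-0.08,-0.045],"turn":0,"hand":0},{"dp":[0.81,-0.09,-0.045],"turn":0,"hand":0},{"dp":[0.87,-0.1,-0.045],"turn":0,"hand":0},{"dp":[0.93,-0.11,-0.045],"turn":0,"hand":0},{"dp":[0.97,-0.11,-0.045],"turn":0,"hand":0},{"dp":[0.99,-0.11,-0.045],"turn":0,"hand":0}]'; python3 -c "
from h import *
rel([.4166,.315,.245])"
```

```text
t 4.75 pos [ 0.4215 -0.2348  0.2213] xang 83.77 tilt 0.07 w 0.0156 F [-0.9  1.  -1.1] j [-0.75  0.25  1.67 -0.    1.22 -2.21]
dp [ 1.0921 -0.1292 -0.0487] turn None
clock: 6.25
eef_pos: [0.4202, 0.2655, 0.2424]
ee_rot: [0.0, 0.744, 0.669, -0.001]
contact_force: [0.2, 0.4, -0.8]
width: 0.0157
t 6.25 pos [0.4202 0.2655 0.2424] xang 83.91 tilt 0.1 w 0.0157 F [ 0.2  0.4 -0.8] j [ 0.33  0.26  1.6  -0.    1.28 -1.14]
dp [ 0.0977 -0.0176 -0.0054] turn None
```

```bash
python3 -m handwheel '[{"dp":[0.05,-0.01,0],"turn":0,"hand":0},{"dp":[0.09,-0.017,0],"turn":0,"hand":0},{"dp":[0.098,-0.017,0],"turn":0,"hand":0},{"dp":[0.098,-0.017,0],"turn":0,"hand":0},{"dp":[0.098,-0.017,0],"turn":0,"hand":0}]'
python3 - <<'E'
from h import *
from cell import env
rel([.4166,.315,.1255])
for n,b in(("scene",(300,140,440,280)),("top",(100,120,250,270))):
    s=env.snapshot(n);np.savez(n+"3.npz",**s);cv2.imwrite(f"pics/{n}3.png",cv2.resize(s["pixels"][b[1]:b[3],b[0]:b[2]],None,fx=4,fy=4))
    W=pts(s);H=hsv(s)
    y=box((H[...,0]>18)&(H[...,0]<32)&(H[...,1]>130)&(H[...,2]>80),b)&(W[...,2]>.08);r=box(red(s),b)&(W[...,2]>.08)
    for k,m in(("y",y),("r",r)):
        Q=W[m];Q=Q[~np.isnan(Q[:,0])]
        if len(Q)>4:print(n,k,len(Q),np.median(Q,0).round(4),Q.min(0).round(4),Q.max(0).round(4),np.argwhere(m).mean(0))
E
```

```text
clock: 6.67
eef_pos: [0.4171, 0.3143, 0.2419]
ee_rot: [0.0, 0.744, 0.668, -0.001]
contact_force: [0.2, -0.0, -0.5]
width: 0.0158
t 6.67 pos [0.4171 0.3143 0.2419] xang 83.9 tilt 0.16 w 0.0158 F [ 0.2 -0.  -0.5] j [ 0.42  0.32  1.53 -0.    1.3  -1.04]
dp [ 0.0018 -0.0007  0.2328] turn None
scene y 117 [0.51   0.3066 0.1591] [0.4933 0.2911 0.1408] [0.5271 0.3183 0.1741] [246.22222222 352.42735043]
scene r 92 [0.4514 0.3138 0.2163] [0.4266 0.305  0.1967] [0.4734 0.3207 0.2412] [224.84782609 371.86956522]
top y 111 [0.5103 0.3035 0.1623] [0.4955 0.2908 0.1424] [0.5235 0.3163 0.1796] [225.33333333 150.33333333]
top r 64 [0.4594 0.3101 0.2106] [0.4492 0.302  0.1962] [0.4722 0.3176 0.226 ] [246.4375   142.453125]
```

View pics/scene3.png

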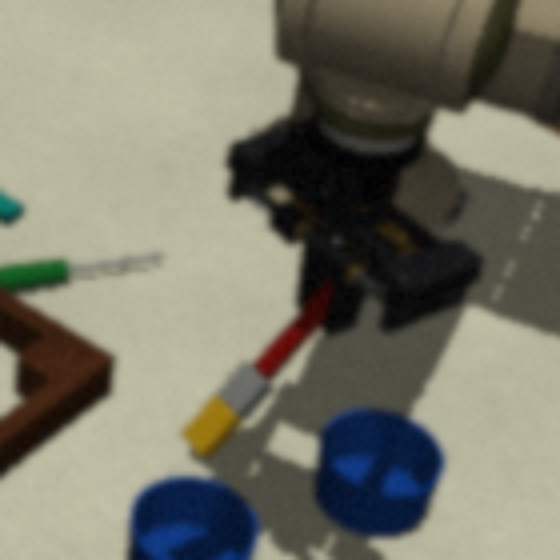

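View pics/top3.png

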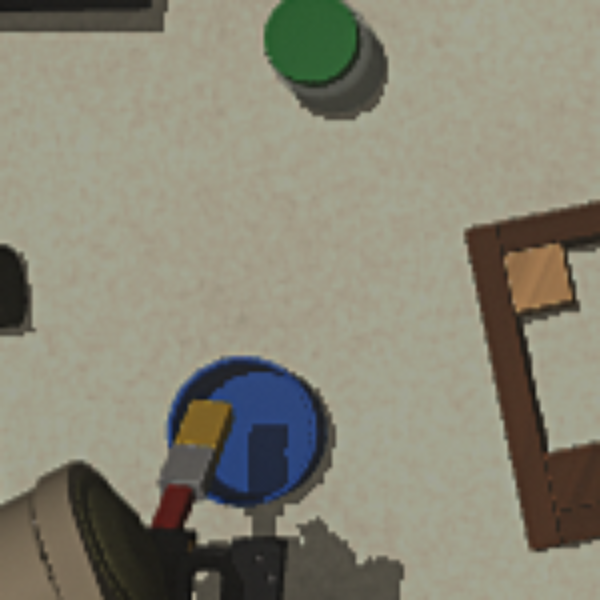

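The tip (top view crop (205,410)) is over the far pot's mouth, and the measured tip of about (0.520, 0.303, 0.142) matches the expected position. Now the dip.

```bash
python3 -m handwheel '[{"dp":[0.002,0,0.03],"turn":0,"hand":0},{"dp":[0.002,0,0.07],"turn":0,"hand":0},{"dp":[0.002,0,0.11],"turn":0,"hand":0},{"dp":[0.002,0,0.15],"turn":0,"hand":0},{"dp":[0.002,0,0.18],"turn":0,"hand":0},{"dp":[0.002,0,0.2],"turn":0,"hand":0},{"dp":[0.002,0,0.22],"turn":0,"hand":0},{"dp":[0.002,0,0.23],"turn":0,"hand":0},{"dp":[0.002,0,0.236],"turn":0,"hand":0},{"dp":[0.002,0,0.236],"turn":0,"hand":0},{"dp":[0.002,0,0.236],"turn":0,"hand":0},{"dp":[0.002,0,0.236],"turn":0,"hand":0}]'
python3 - <<'E'
from h import *
from cell import env
rel(None)
o=[]
for n,b in(("scene",(300,190,420,300)),("top",(120,180,230,280))):
    s=env.snapshot(n);o.append(cv2.resize(s["pixels"][b[1]:b[3],b[0]:b[2]],(390,390)))
    W=pts(s);H=hsv(s)
    m=box((H[...,0]>18)&(H[...,0]<32)&(H[...,1]>130)&(H[...,2]>60),b)
    Q=W[m];print(len(Q),np.nanmin(Q,0),np.nanmax(Q,0))
cv2.imwrite("pics/d4.png",np.hstack(o))
E
```

```text
clock: 7.77
eef_pos: [0.4174, 0.315, 0.1249]
ee_rot: [0.0, 0.744, 0.668, -0.0]
contact_force: [0.3, -0.8, -0.9]
width: 0.0156
t 7.77 pos [0.4174 0.315  0.1249] xang 83.84 tilt 0.06 w 0.0156 F [ 0.3 -0.8 -0.9] j [ 0.42  0.45  1.67 -0.    1.02 -1.04]
110 [0.44595822 0.29133097 0.02456011] [0.52518458 0.35239714 0.1882957 ]
94 [0.49727454 0.29137213 0.02616403] [0.52216961 0.31732837 0.0607324 ]
```

View pics/d4.png

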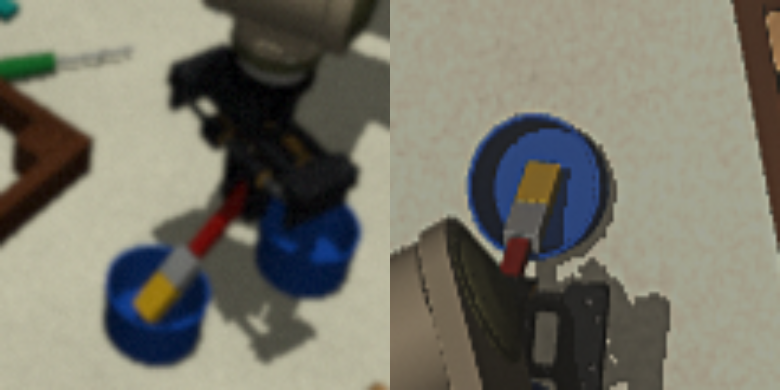

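The bristles are well inside the pot, tip about 30 mm below the rim, with no contact. I'll go slightly deeper for certainty, then lift.

```bash
python3 -m handwheel '[{"dp":[0,0.01,0.006],"turn":0,"hand":0},{"dp":[0,0.012,0.012],"turn":0,"hand":0},{"dp":[0,0.012,0.014],"turn":0,"hand":0},{"dp":[0,0.012,0.014],"turn":0,"hand":0},{"dp":[0,0.012,0.014],"turn":0,"hand":0},{"dp":[0,0.012,0.014],"turn":0,"hand":0}]'; python3 -c "
from h import *
rel(None)"
python3 -m handwheel '[{"dp":[0,-0.005,-0.02],"turn":0,"hand":0},{"dp":[0,-0.01,-0.06],"turn":0,"hand":0},{"dp":[0,-0.01,-0.12],"turn":0,"hand":0},{"dp":[0,-0.01,-0.18],"turn":0,"hand":0},{"dp":[0,-0.01,-0.24],"turn":0,"hand":0},{"dp":[0,-0.01,-0.28],"turn":0,"hand":0},{"dp":[0,-0.01,-0.28],"turn":0,"hand":0},{"dp":[0,-0.01,-0.28],"turn":0,"hand":0}]'
python3 - <<'E'
from h import *
from cell import env
rel(None)
s=env.snapshot("top");W=pts(s);H=hsv(s)
for b in [(130,195,195,262),(120,265,185,325)]:
        m=box((abs(H[...,0].astype(int)-115)<15)&(H[...,1]>120),b);Q=W[m];Q=Q[~np.isnan(Q[:,0])]
        R_=Q[Q[:,2]>0.048]; A=np.c_[2*R_[:,:2],np.ones(len(R_))];x=np.linalg.lstsq(A,(R_[:,:2]**2).sum(1),rcond=None)[0];print(x[:2])
E
```

```text
clock: 8.37
eef_pos: [0.4233, 0.3144, 0.1178]
ee_rot: [0.0, 0.744, 0.668, -0.001]
contact_force: [0.2, 0.2, -0.5]
width: 0.0156
t 8.37 pos [0.4233 0.3144 0.1178] xang 83.85 tilt 0.07 w 0.0156 F [ 0.2  0.2 -0.5] j [ 0.42  0.47  1.66 -0.    1.01 -1.05]
clock: 9.03
eef_pos: [0.4183, 0.3152, 0.2587]
ee_rot: [0.001, 0.744, 0.668, 0.0]
contact_force: [0.6, 0.3, -1.3]
width: 0.0155
t 9.03 pos [0.4183 0.3152 0.2587] xang 83.86 tilt 0.07 w 0.0155 F [ 0.6  0.3 -1.3] j [ 0.42  0.31  1.5  -0.    1.34 -1.04]
[0.50716101 0.30546043]
[0.3128317 0.2747842]
```

The pot hasn't moved. The handwheel can't tilt the tool, so I'll level the brush by pivoting it in the pads. The clean ferrule and handle will rest on the inner edge of the fixed frame's near rail while I lower the hand.

```bash
python3 -c "
from h import *
rel([.402,.0246,.2],100.6)"
```

```text
t 9.08 pos [0.4179 0.315  0.2574] xang 83.86 tilt 0.1 w 0.0156 F [-0.5  0.5 -1.6] j [ 0.42  0.31  1.5  -0.    1.34 -1.04]
dp [-0.5807  0.0306  0.1156] turn -0.186
```

```bash
python3 -m handwheel '[{"dp":[-0.04,0,0],"turn":-0.02,"hand":0},{"dp":[-0.09,0,0],"turn":-0.05,"hand":0},{"dp":[-0.15,0.01,0],"turn":-0.08,"hand":0},{"dp":[-0.21,0.01,0.01],"turn":-0.11,"hand":0},{"dp":[-0.27,0.015,0.02],"turn":-0.14,"hand":0},{"dp":[-0.33,0.02,0.04],"turn":-0.17,"hand":0},{"dp":[-0.39,0.02,0.06],"turn":-0.186,"hand":0},{"dp":[-0.45,0.025,0.08],"turn":-0.186,"hand":0},{"dp":[-0.51,0.03,0.1],"turn":-0.186,"hand":0},{"dp":[-0.55,0.03,0.115],"turn":-0.186,"hand":0},{"dp":[-0.575,0.03,0.115],"turn":-0.186,"hand":0},{"dp":[-0.581,0.03,0.115],"turn":-0.186,"hand":0},{"dp":[-0.581,0.03,0.115],"turn":-0.186,"hand":0}]'
python3 - <<'E'
from h import *
from cell import env
rel([.402,.0246,.125],100.6)
o=[]
for n,b in(("scene",(220,130,360,270)),("top",(200,140,340,280))):
    s=env.snapshot(n);o.append(cv2.resize(s["pixels"][b[1]:b[3],b[0]:b[2]],(390,390)))
    W=pts(s);H=hsv(s)
    y=box((H[...,0]>18)&(H[...,0]<32)&(H[...,1]>130)&(H[...,2]>60),b)&(W[...,2]>.06);r=box(red(s),b)&(W[...,2]>.06)
    for k,m in(("y",y),("r",r)):
        Q=W[m];Q=Q[~np.isnan(Q[:,0])]
        if len(Q)>4:print(n,k,len(Q),np.median(Q,0).round(4),Q.min(0).round(4),Q.max(0).round(4))
cv2.imwrite("pics/e5.png",np.hstack(o))
E
```

```text
clock: 10.17
eef_pos: [0.4013, 0.0242, 0.1996]
ee_rot: [-0.001, 0.639, 0.769, -0.001]
contact_force: [0.8, 0.1, -1.0]
width: 0.0155
t 10.17 pos [0.4013 0.0242 0.1996] xang 100.51 tilt 0.16 w 0.0155 F [ 0.8  0.1 -1. ] j [-0.23  0.1   1.92 -0.    1.12 -1.99]
dp [0.0006 0.002  0.1493] turn -0.001
scene y 95 [0.4934 0.0436 0.1137] [0.4753 0.0283 0.0957] [0.5112 0.0546 0.1333]
scene r 65 [0.4331 0.0324 0.1767] [0.4074 0.0234 0.155 ] [0.457  0.0405 0.2041]
top y 106 [0.4938 0.042  0.1184] [0.4788 0.0292 0.1002] [0.5069 0.055  0.1388]
top r 44 [0.447  0.0337 0.164 ] [0.4375 0.0265 0.1534] [0.4565 0.0414 0.1751]
```

View pics/e5.png

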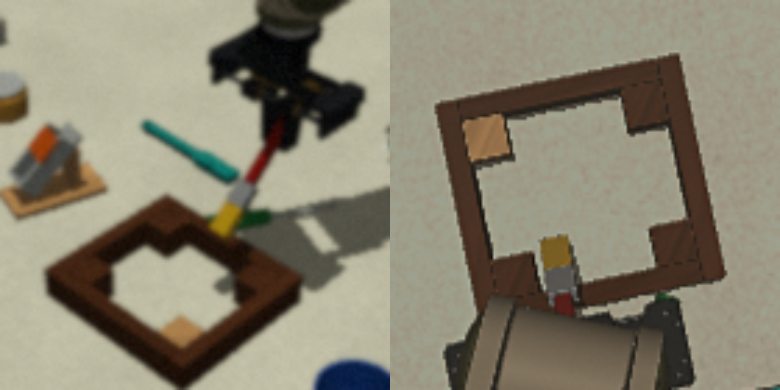

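The tip points into the frame just inside the near rail, bristle end at (555,245) in the right crop, clear of the dark blocks. I'll lower to just above contact, then slowly through it.

```bash
python3 -m handwheel '[{"dp":[0,0.002,0.04],"turn":0,"hand":0},{"dp":[0,0.002,0.08],"turn":0,"hand":0},{"dp":[0,0.002,0.12],"turn":0,"hand":0},{"dp":[0,0.002,0.14],"turn":0,"hand":0},{"dp":[0,0.002,0.15],"turn":0,"hand":0},{"dp":[0,0.002,0.155],"turn":0,"hand":0},{"dp":[0,0.002,0.155],"turn":0,"hand":0}]';python3 -m handwheel '[{"dp":[0,0,0.01],"turn":0,"hand":0},{"dp":[0,0,0.02],"turn":0,"hand":0},{"dp":[0,0,0.03],"turn":0,"hand":0},{"dp":[0,0,0.04],"turn":0,"hand":0},{"dp":[0,0,0.05],"turn":0,"hand":0},{"dp":[0,0,0.05],"turn":0,"hand":0}]'
python3 - <<'E'
from h import *
from cell import env
rel([.402,.0246,.051],100.6)
o=[]
for n,b in(("scene",(220,130,360,270)),("top",(200,140,340,280))):
    s=env.snapshot(n);o.append(cv2.resize(s["pixels"][b[1]:b[3],b[0]:b[2]],(390,390)))
cv2.imwrite("pics/e6.png",np.hstack(o))
E
```

```text
clock: 10.85
eef_pos: [0.4025, 0.0256, 0.1226]
ee_rot: [-0.0, 0.638, 0.77, -0.001]
contact_force: [-0.2, 0.3, 0.4]
width: 0.0154
clock: 11.35
eef_pos: [0.4026, 0.0256, 0.097]
ee_rot: [-0.0, 0.638, 0.77, -0.001]
contact_force: [2.3, -0.0, 0.5]
width: 0.0157
t 11.35 pos [0.4026 0.0256 0.097 ] xang 100.64 tilt 0.1 w 0.0157 F [ 2.3 -0.   0.5] j [-0.23  0.27  2.03 -0.    0.83 -1.98]
dp [-0.0016 -0.0014  0.0919] turn 0.0005
```

View pics/e6.png

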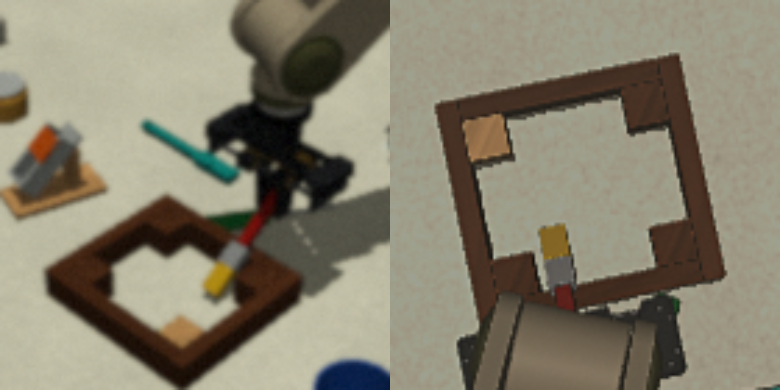

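The pivot works with only about 2 N of force. Continuing down.

```bash
python3 -m handwheel '[{"dp":[0,0,0.01],"turn":0,"hand":0},{"dp":[0,0,0.02],"turn":0,"hand":0},{"dp":[0,0,0.03],"turn":0,"hand":0},{"dp":[0,0,0.04],"turn":0,"hand":0},{"dp":[0,0,0.05],"turn":0,"hand":0},{"dp":[0,0,0.06],"turn":0,"hand":0},{"dp":[0,0,0.07],"turn":0,"hand":0},{"dp":[0,0,0.07],"turn":0,"hand":0}]'
python3 - <<'E'
from h import *
from cell import env
rel([.402,.0246,.051],100.6)
o=[]
for n,b in(("scene",(220,130,360,270)),("top",(200,140,340,280))):
    s=env.snapshot(n);o.append(cv2.resize(s["pixels"][b[1]:b[3],b[0]:b[2]],(390,390)))
    W=pts(s);H=hsv(s)
    y=box((H[...,0]>18)&(H[...,0]<32)&(H[...,1]>130)&(H[...,2]>60),b);r=box(red(s),b)
    for k,m in(("y",y),("r",r)):
        Q=W[m];Q=Q[~np.isnan(Q[:,0])]
        if len(Q)>4:print(n,k,len(Q),np.median(Q,0).round(4),Q.min(0).round(4),Q.max(0).round(4))
cv2.imwrite("pics/e7.png",np.hstack(o))
E
```

```text
clock: 12.12
eef_pos: [0.4023, 0.0256, 0.0616]
ee_rot: [-0.001, 0.638, 0.77, -0.001]
contact_force: [1.4, -0.2, 2.1]
width: 0.0153
t 12.12 pos [0.4023 0.0256 0.0616] xang 100.64 tilt 0.15 w 0.0153 F [ 1.4 -0.2  2.1] j [-0.23  0.35  2.06 -0.    0.74 -1.98]
dp [-0.0018 -0.0009  0.0212] turn 0.0005
scene y 114 [0.5254 0.0467 0.0414] [ 0.5023 -0.4543  0.0065] [0.5487 0.0631 0.0504]
scene r 63 [0.444  0.0354 0.058 ] [0.4062 0.0139 0.0405] [0.4708 0.0451 0.0685]
top y 136 [0.5218 0.0495 0.0473] [0.5029 0.0362 0.0388] [0.5433 0.0654 0.0574]
top r 63 [0.4578 0.037  0.0592] [0.4419 0.0293 0.0494] [0.4711 0.0449 0.0658]
```

View pics/e7.png

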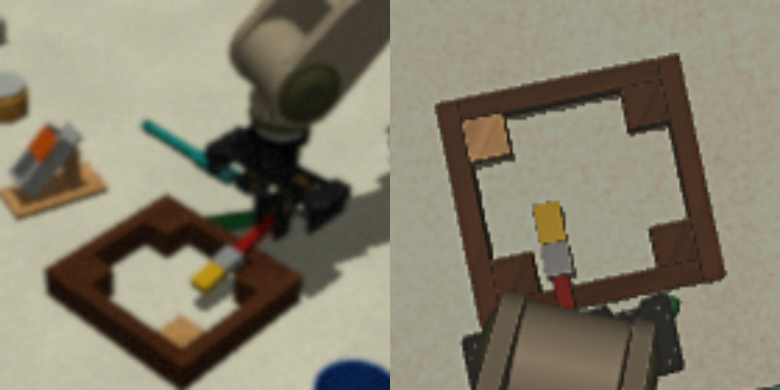

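About 11° of droop remains, which needs about 11 mm more.

```bash
python3 -m handwheel '[{"dp":[0,0,0.01],"turn":0,"hand":0},{"dp":[0,0,0.018],"turn":0,"hand":0},{"dp":[0,0,0.024],"turn":0,"hand":0},{"dp":[0,0,0.024],"turn":0,"hand":0},{"dp":[0,0,0.024],"turn":0,"hand":0}]'; python3 -c "
from h import *
rel(None)"
python3 -m handwheel '[{"dp":[0,0,-0.03],"turn":0,"hand":0},{"dp":[0,0,-0.08],"turn":0,"hand":0},{"dp":[0,0,-0.14],"turn":0,"hand":0},{"dp":[0,0,-0.18],"turn":0,"hand":0},{"dp":[0,0,-0.2],"turn":0,"hand":0},{"dp":[0,0,-0.2],"turn":0,"hand":0},{"dp":[0,0,-0.2],"turn":0,"hand":0}]'
cat > m.py <<'E'
from h import *
from cell import env
import sys
def meas(tag,bs):
    rel(None);o=[]
    for n,b in bs:
        s=env.snapshot(n);o.append(cv2.resize(s["pixels"][b[1]:b[3],b[0]:b[2]],(390,390)))
        W=pts(s);H=hsv(s);zz=env.get_obs()["eef_pos"][2]
        g=box(abs(W[...,2]-zz)<.05,b)
        y=g&(H[...,0]>18)&(H[...,0]<32)&(H[...,1]>130)&(H[...,2]>60);r=red(s)&g
        A=[]
        for k,m in(("y",y),("r",r)):
            Q=W[m];print(n,k,len(Q),np.median(Q,0).round(4),np.percentile(Q,2,axis=0).round(4),np.percentile(Q,98,axis=0).round(4));A.append(Q)
        Q=np.vstack(A);c,d,S=axis(Q);d*=np.sign(d[0]);print('axis',d.round(3),'pitch',np.degrees(np.arcsin(d[2])).round(1),'head',np.degrees(np.arctan2(d[1],d[0])).round(1),'yel-red dir',(np.median(A[0],0)-np.median(A[1],0)).round(4))
    cv2.imwrite(f"pics/{tag}.png",np.hstack(o))
E
python3 -c "
from m import *
meas('f8',(('scene',(220,130,360,270)),('top',(200,140,340,280))))"
```

```text
clock: 12.63
eef_pos: [0.4022, 0.0256, 0.0501]
ee_rot: [-0.001, 0.638, 0.77, -0.001]
contact_force: [-2.7, -1.9, 2.2]
width: 0.0153
t 12.63 pos [0.4022 0.0256 0.0501] xang 100.65 tilt 0.18 w 0.0153 F [-2.7 -1.9  2.2] j [-0.23  0.37  2.07 -0.    0.7  -1.98]
clock: 13.22
eef_pos: [0.4024, 0.0257, 0.1498]
ee_rot: [-0.001, 0.638, 0.77, -0.001]
contact_force: [-0.1, 0.7, -0.3]
width: 0.0156
t 13.22 pos [0.4024 0.0257 0.1498] xang 100.65 tilt 0.16 w 0.0156 F [-0.1  0.7 -0.3] j [-0.23  0.18  1.98 -0.    0.99 -1.98]
scene y 95 [0.5283 0.0535 0.1537] [0.5041 0.0374 0.1427] [0.5469 0.0643 0.1581]
scene r 40 [0.4424 0.0356 0.1534] [0.416  0.0272 0.1478] [0.4655 0.0432 0.1582]
axis [ 0.986  0.17  -0.002] pitch -0.1 head 9.8 yel-red dir [0.0859 0.0178 0.0003]
top y 167 [0.5226 0.0497 0.1566] [0.5039 0.0376 0.1513] [0.5423 0.0634 0.1614]
top r 74 [0.4565 0.0364 0.1559] [0.4419 0.0293 0.1518] [0.4701 0.0459 0.1604]
axis [0.988 0.156 0.009] pitch 0.5 head 9.0 yel-red dir [0.0661 0.0133 0.0007]
```

View pics/f8.png

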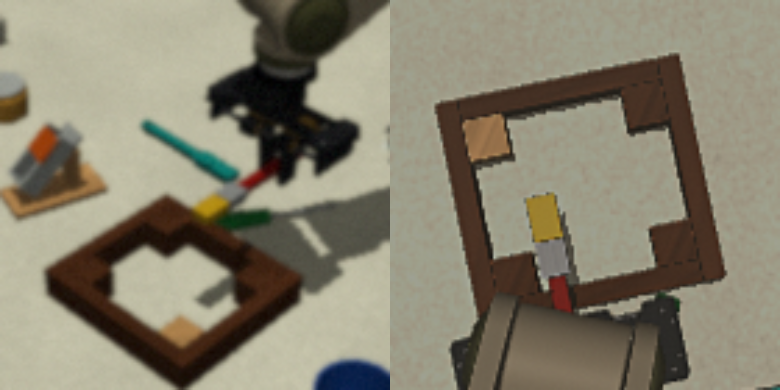

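The brush is level (pitch about 0° in both views) and free of the frame. Now I'll carry the tip over the pale block.

```bash
python3 -c "
from h import *
rel([.4644,.083,.147],100.6)"
```

```text
t 13.32 pos [0.402  0.0258 0.1491] xang 100.65 tilt 0.27 w 0.0156 F [-0.5 -0.3 -1.3] j [-0.23  0.18  1.98 -0.    0.99 -1.98]
dp [0.0894 0.1438 0.0036] turn 0.0006
```

```bash
python3 -m handwheel '[{"dp":[0.01,0.015,0],"turn":0,"hand":0},{"dp":[0.025,0.04,0],"turn":0,"hand":0},{"dp":[0.04,0.065,0],"turn":0,"hand":0},{"dp":[0.055,0.09,0.002],"turn":0,"hand":0},{"dp":[0.07,0.115,0.004],"turn":0,"hand":0},{"dp":[0.08,0.13,0.004],"turn":0,"hand":0},{"dp":[0.087,0.14,0.004],"turn":0,"hand":0},{"dp":[0.09,0.144,0.004],"turn":0,"hand":0},{"dp":[0.09,0.144,0.004],"turn":0,"hand":0},{"dp":[0.09,0.144,0.004],"turn":0,"hand":0},{"dp":[0.09,0.144,0.004],"turn":0,"hand":0}]'; python3 -c "
from m import *
meas('g9',(('scene',(220,130,360,270)),('top',(200,140,340,280))))
cv2.imwrite('pics/g9s.png',env.snapshot('scene')['pixels']);cv2.imwrite('pics/g9t.png',env.snapshot('top')['pixels'])"
```

```text
clock: 14.23
eef_pos: [0.4641, 0.083, 0.1468]
ee_rot: [-0.002, 0.639, 0.77, -0.002]
contact_force: [-1.0, -0.9, 0.2]
width: 0.0157
t 14.23 pos [0.4641 0.083  0.1468] xang 100.63 tilt 0.29 w 0.0157 F [-1.  -0.9  0.2] j [-0.07  0.32  1.8  -0.    1.03 -1.83]
scene y 103 [0.5865 0.11   0.1512] [0.517  0.0847 0.1394] [0.6062 0.121  0.155 ]
scene r 49 [0.503  0.0934 0.1509] [0.4754 0.0831 0.145 ] [0.5274 0.1003 0.1538]
axis [0.988 0.152 0.009] pitch 0.5 head 8.8 yel-red dir [0.0835 0.0166 0.0003]
top y 167 [0.5851 0.1074 0.1543] [0.5658 0.0932 0.1489] [0.604  0.1197 0.159 ]
top r 41 [0.5259 0.0942 0.1533] [0.5162 0.0888 0.1497] [0.5334 0.102  0.1575]
axis [0.986 0.168 0.008] pitch 0.5 head 9.7 yel-red dir [0.0593 0.0132 0.001 ]
```

View pics/g9s.png

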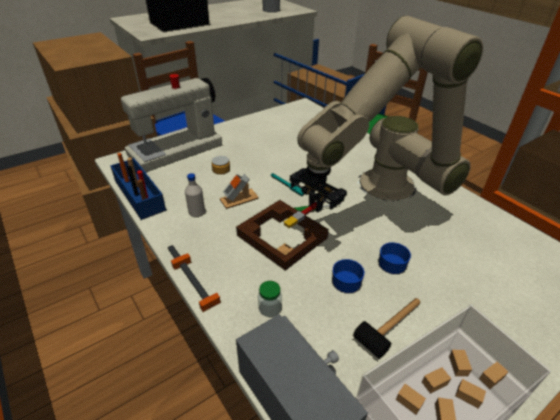

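View pics/g9t.png

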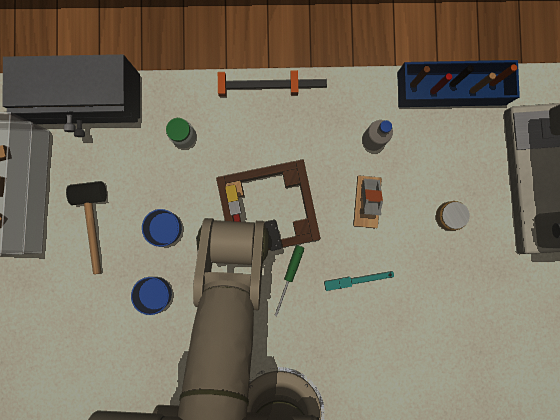

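The brush is level. Its tip is over the pale block (top view (233,185)), and everything else is where it was at the start. Handing in.

```bash
python3 -m handwheel '[{"dp":[0,0,0],"turn":0,"hand":0},{"dp":[0,0,0],"turn":0,"hand":0},{"dp":[0,0,0],"turn":0,"hand":0},{"dp":[0,0,0],"turn":0,"hand":0}]'; python3 -c "
from h import *
from cell import env
rel(None);print(env.get_obs()['qvel'].round(4));print(env.finish_job())"
```

```text
clock: 14.77
eef_pos: [0.4643, 0.0831, 0.1469]
ee_rot: [-0.002, 0.639, 0.77, -0.002]
contact_force: [0.4, 0.2, -0.4]
width: 0.0157
t 14.77 pos [0.4643 0.0831 0.1469] xang 100.63 tilt 0.27 w 0.0157 F [ 0.4  0.2 -0.4] j [-0.07  0.32  1.8  -0.    1.03 -1.83]
[ 0.0013  0.0002  0.0001 -0.0005  0.0002  0.0012]
the job is handed in; nothing more can be done
None
```

I handed the job in at about 14.8 s, still holding the brush level over the pale block. I drew it back about 120 mm along the slope and dipped the bristles about 37 mm below the rim of the far blue pot, with no contact force felt. The dip depth comes from the arm's pose, because I took no picture at the deepest point.

The handwheel cannot tilt the tool, so I levelled the brush by pivoting it in the pads. I rested its ferrule and handle on the inner edge of the fixed frame's near rail and lowered the hand, at about 2–4 N. After that I lifted it clear and moved it over the block.

- **Brush pose:** both cameras gave a pitch of about 0.5°. The tip is about (0.607, 0.111, 0.146) against a target of (0.607, 0.110, 0.145). The two views differ by about 3 mm in height.
- **Grip:** the fingers held at 15.7 mm, the arm was still, and the contact force was about 0.
- **Other things:** the dipped pot measured unmoved after the dip. In the last pictures everything else appeared in its starting place. I judged the second pot by eye, because the arm hid it when I measured.

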